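# Load the inspection stand, flip its kickstand down and hold the frame upright

### The arm

A 6-joint arm with a two-finger parallel gripper is mounted at the origin on a cart in front of the work surface, level with it; the furniture and walls round the work are solid. World frame = base frame: x ahead of the robot, y to its left, z up, the work surface at z = 0. Lengths are in m, angles in rad, forces in N, time in s.
With the tool pointing down it reaches from about 0.325 to 0.85 m from the base axis. Payload 4.4 kg.
Tool frame: the origin (TCP) lies at the very end of the fingers, on their centre line; the grasp point (between the pads) lies 19 mm behind it; z points along the fingers, y is the line along which they close (so a half turn about z gives the same grasp; the last joint's range is limited). The gripper opens to 94 mm and grips with 3 to 60 N. Pads are 16 mm wide; open, the fingers measure 119 mm over their backs; the gripper's body (75 mm by 177 mm) begins 78 mm behind the grasp point.
Start: joints at [1.133, 0.207, 1.542, -0, 1.393, -0.15], TCP at [0.163, 0.552, 0.205] pointing down, gripper open.
Joint ranges: [-2.73, 2.73], [-0.86, 2.22], [0.23, 2.46], [-1.11, 4.25], [0.08, 2.63], [-2.82, 2.82]. Speed limits (rad/s): [2.79, 2.79, 3.14, 3.14, 3.14, 3.14].

### API

Orientations are given as a unit quaternion [w, x, y, z].
In Python, from workcell import env gives the robot as it stands.
- The arm moves only by the tool drive_tool, never from a script. Its argument "moves" is a list of rows, each a list of 6 numbers: the shift along the tool's x, y, z in shares of 60 cm (1.0 is 60 cm), then the turn, a rotation vector about the tool's x, y, z in shares of 180 degrees (1.0 is 180 degrees). In form: [[x, y, z, wx, wy, wz], ...]. A call has 1 to 20 rows; each row is the pose to reach, as a shift and turn from the pose commanded when the call began, along the tool's axes at that moment; what a row does not reach only later rows make up. A row lasts 1/10 s, in which the tool goes at most 50 mm and 8.59 degrees, less where a joint would pass 70% of its speed; a pose out of reach is approached as far as the arm can. A shift or turn number past 1, either way, is cut back to 1. A call with a gripper value outside its range is refused whole. "gripper" is the finger opening in mm, from 0 to 94, set as the call begins (left out, the last holds). The fingers move at their own pace and stop on an object; "grip_force" is the grip in N (left out, the last holds). Time passes only in rows, so rows that repeat a pose let the fingers close. It gives the time, the measured TCP pose, the force, the opening and the grip force at its end, in the units of the state.
- env.observe(): the state, without advancing time (a new reading comes with each control period).
- env.grab_frame(name): name is "scene" or "side" or "wrist"; returns the picture (480x640x3 uint8, red, green, blue); there is no depth.
- env.calibration(name): a dict with "camera_matrix" (3x3 intrinsics, pixels), "rvec" (rotation vector, rad) and "tvec" (3), from world to camera coordinates, as OpenCV has them. Camera axes: x right, y down, z forward; pixel columns grow to the right and rows downward; lengths in m; the calibration is good to about 2 mm. A picture is of the moment at which its call begins: read the wrist's pose just before it. calibration takes no time and is no camera call; for the wrist camera it gives the pose at the moment of the call.
- env.hand_in(): hands the job in; it is judged then, once.
The state is a dict: "t": time; "joint_positions": joint angles; "joint_vel": joint speeds; "effort": joint torques, N m; "tool_pos": TCP position; "tcp_rot": TCP orientation; "ft_force": force on the tool from outside, world axes, zero at the start; "torque": the same for the moment, N m; "gripper_width": finger opening in m; "grasp_force": force on a finger pad.
Only numpy, scipy, OpenCV 4.12 (cv2) and the standard library are available. Lean on these libraries where they do the work, as an engineer would, in place of code of your own. Each camera call takes 0.05 s, during which the arm holds its last target. There are 200 camera calls.

### The job

Take the yellow cassette from the rack and slide it fully home into the pocket of the blue tilting frame, keeping hold of it on the way down rather than dropping it in. Then flip the red kickstand over centre until it is fully down, and after that swing the frame upright by its black post and finish while still holding it upright and still by the post (it falls back if let go). Leave the white cassette, the solder spool and the tape roll where they are.

Things in the scene. Friction and masses are not known exactly. Their poses are not given: they have to be found in the camera images.
- stand: Dark steel foot plate of the inspection stand, 135 x 104 x 8 mm, fixed to the desk. Origin: centre of its underside, below the hub; x points to the back of the stand (the side to which the frame leans), y to the side with the black post, z up. The hub axis runs along y, 34 mm above the desk.
- hub (a point): Point of the tilting frame on the hub axis, in the middle of the frame's width. Axes turn with the blue frame: x out of its back, y along the hub to the black post, z up along the frame (along the pocket, the post and the folded kickstand).
- frame (a joint): Lean of the blue frame about the hub axis, rad: 0 = upright, positive = leaning back (top to the stand's +x), stops at 0.35 against a rubber prop bar, and at -0.03 forward. It starts leaning at 0.35, moves freely, and its weight (0.9 kg, centre of mass behind the hub even at 0) makes it fall back to 0.35 whenever nothing holds it.
- pocket (a point): Centre of the pocket's inner floor, 14 mm behind and 6 mm above the hub point in the frame's axes; point axes parallel to those of hub. The pocket is open upward along its z: 11 mm (x) by 54 mm (y) inside, 80 mm deep to the straight edge, with flared lips above it up to 91 mm above the floor that open to about 21 x 64 mm. The front wall has a window, the outside of the frame is 19 x 62 mm.
- cassette_yellow: Yellow flat cassette, loose, 120 g: body 8 mm thick (x) by 50 mm wide (y) and 105 mm tall (z), its lowest 5 mm stepped in to 5 x 44 mm; on top in the middle a ribbed grip tab 10 mm thick (x), 30 mm wide (y), from 105 to 129 mm above the origin. Origin: centre of its underside; z up when standing. Symmetric under a half turn about z. At the start it stands upright in one of the two rack slots.
- cassette_white: White cassette of the same shape in the other slot of the rack; not to be moved.
- rack: Grey fixed rack, base 145 x 80 x 6 mm, with two slots 70 mm apart along its x (at x = -35 and +35 mm), slot walls up to 35 mm above the desk. Origin: centre of its underside. The cassettes stand on its 6 mm base, thickness along the rack's x; the slots are 12 x 56 mm inside.
- kickstand (a joint): Angle of the red kickstand against the frame, rad: 0 = folded up along the frame's z, growing as it swings over to the front and down; 2.2 = fully down at its stop. An over-centre spring (about 0.06 N m at most) drives it to 0 below about 1.1 and to 2.2 above 1.1. At angle a the leg points along (-sin a, 0, cos a) in the axes of hub.
- kick_pivot (a point): Point on the kickstand's pivot axis, which is parallel to the hub axis: 30 mm above the hub in frame axes and 75 mm to the side away from the post (y = -75 mm); it lies beside the leg, level with the middle of the red foot bar.
- kick_foot (a point): Middle of the free part of the red cross bar at the kickstand's tip: round, 8 mm thick, parallel to the hub axis, 88 mm from the pivot axis. It sticks out sideways from y = -56 to -96 mm in frame axes; the leg is 7 mm wide at y = -52 mm, the frame's side ends at y = -37 mm, so the bar is free in front and behind.
- post: Upright black round post of the frame, 14 mm in diameter, 108 mm tall, parallel to the frame's z, on the other side from the kickstand. Origin: centre of its lower end, 14 mm behind the hub, 55 mm to the side (y = +55 mm) and 34 mm above the hub in frame axes.
- post_grip (a point): Point on the axis of the black post at which to grip it, 91 mm above its lower end and 17 mm below its top (125 mm above the hub in frame axes).
- solder_spool: Solder spool, orange flanges, 60 mm in diameter, 47 mm tall, loose bystander on the right. Origin: centre of its underside.
- kapton_tape: Roll of amber tape lying flat, 62 mm in diameter, 12 mm tall, loose bystander on the right. Origin: centre of its underside.
There are look-alikes about, which are no part of the job. There is more than one size of the stand; the job needs the larger.

How it is judged:
On the way, in this order (a step that is already met when the one before it is completed fails the run):
1. the yellow cassette is fully home in the frame's pocket (z of cassette_yellow in the frame of pocket between -0.004 and 0.005 m and distance between cassette_yellow and pocket below 0.009 m and angle between the z axis of cassette_yellow and the z axis of pocket, either way round below 0.08 rad), for 0.2 s.
2. the kickstand is fully down while the frame still leans back (value of joint kickstand above 2.1 rad and value of joint frame above 0.2 rad), for 0.2 s.
3. the frame is upright, held by the post (value of joint frame below 0.08 rad and contact force between the fingers and post above 0.5 N), for 0.2 s.
At the end, for the whole second after the job is handed in: Fingers hold the black post (over 0.5 N), frame still and within 0.08 rad of upright; kickstand over 2.1 rad; yellow cassette untouched and home (5 mm of the floor, 9 mm of its centre, 0.08 rad); white cassette within 20 mm, spool and tape within 30 mm of their starts (all of step 1 and all of step 3 and velocity of joint frame between -0.1 and 0.1 rad/s and value of joint kickstand above 2.1 rad and contact force between each of the arm, the fingers and cassette_yellow below 0.1 N and distance of cassette_white from where it was at the start of the episode below 0.02 m and distance of each of solder_spool, kapton_tape from where it was at the start of the episode below 0.03 m); the arm keeps its last pose, push and grip.
It fails at once if the yellow cassette is let go and drops (faster than 0.6 m/s untouched) (linear speed of cassette_yellow above 0.6 m/s and contact force between the fingers and cassette_yellow below 0.05 N).
It fails at once if the white cassette, the spool or the tape roll is moved away (distance of any of cassette_white, solder_spool, kapton_tape from where it was at the start of the episode above 0.05 m).
It also fails if it takes over 61 s, if anything falls off the work surface, if the arm or the gripper's body presses on something with over 40 N, if the wrist force passes 120 N, or if a joint passes its speed limit or range.

## Working session

There is one attempt and no reset: what is moved stays moved. The work goes in short steps, Python scripts to look and compute and a tool call to move; the robot and the scene stay as the last step left them, time stands still between calls to the robot, and variables do not carry over. Pictures are saved under pics/ and viewed, at most 10 in all, crops included, and the job is handed in when it is done.

Besides the shell and the picture viewer there is one more tool, called after "Emit:" by a JSON object that holds its "op" and its "data", one argument or row to a line. drive_tool: Moves the arm, as the interface text tells. Its arguments: {"type":"object","properties":{"moves":{"type":"array"},"gripper":{"type":"number"},"grip_force":{"type":"number"}},"required":["moves"]}

```bash
ls; mkdir -p pics; python3 - <<'E'
from workcell import env
import cv2
s=env.observe(); print(s)
for n in ("scene","side","wrist"):
    im=env.grab_frame(n); cv2.imwrite(f"pics/{n}0.png",im[:,:,::-1]); c=env.calibration(n); print(n,c)
E
```

```text
pics
{'t': 0.0, 'joint_positions': array([ 1.13350451e+00,  2.07423682e-01,  1.54292248e+00,  7.57903701e-06,
        1.39352242e+00, -1.50500855e-01]), 'joint_vel': array([-0.00132125,  0.00016495, -0.00038563,  0.0006885 , -0.00110826,
        0.00019473]), 'effort': array([-1.57350085e-03, -3.70884562e+01, -2.81412435e+01,  6.95514260e-02,
        3.63459194e-02, -1.88093863e-04]), 'tool_pos': array([0.16231782, 0.55077534, 0.20430368]), 'tcp_rot': array([-3.33217643e-04,  1.42905137e-01,  9.89735736e-01, -1.08808584e-03]), 'ft_force': array([-0.51966414,  0.36955176,  0.39532696]), 'torque': array([-0.02758588, -0.02916306, -0.04739895]), 'grasp_force': 0.0, 'gripper_width': 0.0935899625482761}
scene {'camera_matrix': array([[493.84256661,   0.        , 321.49248531],
       [  0.        , 493.84256661, 234.1859876 ],
       [  0.        ,   0.        ,   1.        ]]), 'rvec': array([ 2.19154193, -1.12947041,  0.40626435]), 'tvec': array([-0.34194991,  0.32402246,  0.98958712])}
side {'camera_matrix': array([[569.9871781 ,   0.        , 315.10030654],
       [  0.        , 569.9871781 , 244.40748682],
       [  0.        ,   0.        ,   1.        ]]), 'rvec': array([ 0.27402293, -2.75562331,  1.24894305]), 'tvec': array([0.45538088, 0.21783796, 1.33945566])}
wrist {'camera_matrix': array([[376.94794849,   0.        , 315.66431101],
       [  0.        , 376.94794849, 238.75236769],
       [  0.        ,   0.        ,   1.        ]]), 'rvec': array([-2.34004327, -1.74988254, -0.22972766]), 'tvec': array([-0.5742587 , -0.02484496,  0.39050345])}
```

View pics/scene0.png

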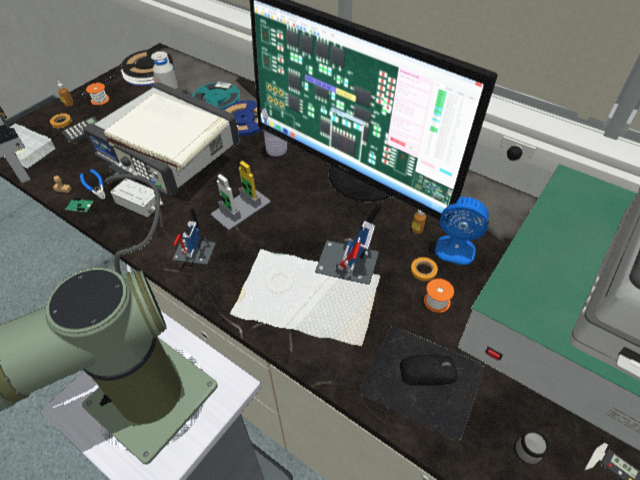

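View pics/side0.png

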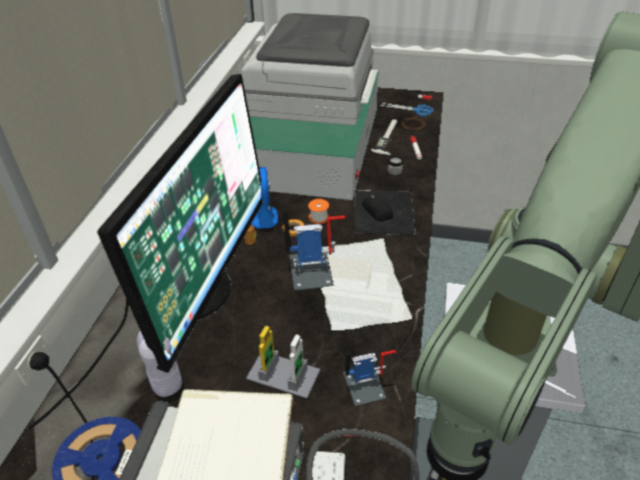

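Two stands: A at scene (192,245) / side (365,375), and B at scene (350,255) / side (310,255). B looks like the larger. The yellow cassette is at scene (246,178) and the white one at (224,192). I'll confirm with an enlarged crop and plate measurements.

```bash
cat > h.py <<'E'
import numpy as np, cv2
from workcell import env
def cal(n):
    c=env.calibration(n); R=cv2.Rodrigues(c["rvec"])[0]; return c["camera_matrix"],R,c["tvec"]
def ray(c,uv):
    K,R,t=c; d=R.T@np.linalg.solve(K,[uv[0],uv[1],1.]); return -R.T@t, d/np.linalg.norm(d)
def plane(c,uv,z):
    o,d=ray(c,uv); return o+d*(z-o[2])/d[2]
def tri(c1,u1,c2,u2):
    o1,d1=ray(c1,u1);o2,d2=ray(c2,u2)
    s=np.linalg.lstsq(np.c_[d1,-d2],o2-o1,rcond=None)[0]; a=o1+s[0]*d1;b=o2+s[1]*d2
    return (a+b)/2, np.linalg.norm(a-b)
def proj(c,P):
    K,R,t=c; q=K@(R@np.asarray(P)+t); return q[:2]/q[2]
E
python3 - <<'E'
import cv2,numpy as np
a=cv2.imread('pics/scene0.png');b=cv2.imread('pics/side0.png')
A=cv2.resize(a[155:295,160:400],None,fx=3.3,fy=3.3,interpolation=cv2.INTER_CUBIC)
cv2.imwrite('pics/cropA.png',A[:, :800])
B=cv2.resize(b[195:410,240:410],None,fx=2.75,fy=2.75,interpolation=cv2.INTER_CUBIC)
cv2.imwrite('pics/cropB.png',B)
print(A.shape,B.shape)
E
```

```text
(462, 792, 3) (591, 468, 3)
```

View pics/cropA.png

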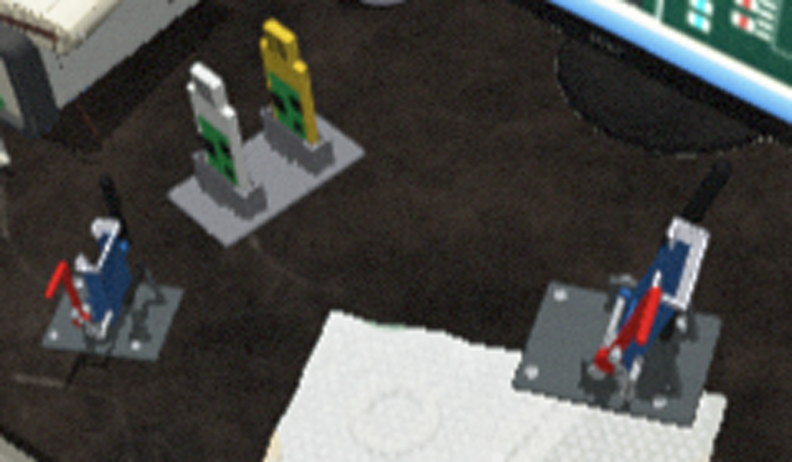

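View pics/cropB.png

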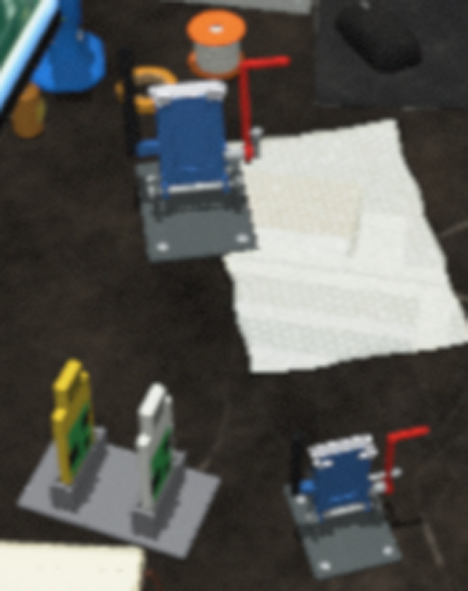

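```bash
python3 - <<'E'
from h import *
S=cal("scene");D=cal("side")
np.set_printoptions(precision=4,suppress=True)
def A(p): return (np.array(p)/3.3+[160,155])-.35
def Bc(p): return (np.array(p)/2.75+[240,195])-.3
for nm,cs,z in (("B",[(550,282),(513,388),(690,426),(722,318)],.008),("A",[(75,282),(42,350),(157,360),(185,290)],.008),("rack",[(313,103),(365,153),(227,245),(168,195)],.006)):
    P=np.array([plane(S,A(c),z) for c in cs]); print(nm,P[:,:2].tolist(),"len",np.linalg.norm(P-np.roll(P,-1,0),axis=1),"c",P.mean(0))
# side checks
print("side B near corners",[plane(D,Bc(c),.008)[:2] for c in [(153,262),(257,247),(137,165)]])
P=[plane(D,Bc(c),.006)[:2] for c in [(18,502),(185,556),(220,480),(48,440)]];print("rack side",P,np.mean(P,0))
for nm,a,b in (("yellow tab top",(280,24),(70,366)),("white tab top",(205,72),(156,390)),("post top",(725,165),(126,55)),("kick bar outer end",(602,368),(288,61)),("kick bar leg",(655,290),(244,64))):
    print(nm,tri(S,A(a),D,Bc(b)))
E
```

```text
B [[0.5309700832986642, -0.05401971306072112], [0.4336126840710901, -0.09044646182142985], [0.478767247444411, -0.21260463792331485], [0.5759806346209291, -0.1795916005348953]] len [0.1039 0.1302 0.1027 0.1334] c [ 0.5048 -0.1342  0.008 ]
A [[0.32169872082059503, 0.24397650264480464], [0.26100665765187625, 0.2153084404626262], [0.303451821499878, 0.13878658433103308], [0.3645135133400582, 0.16906035311476997]] len [0.0671 0.0875 0.0682 0.0863] c [0.3127 0.1918 0.008 ]
rack [[0.5794040194135827, 0.22665142146957595], [0.5585619170144468, 0.1521998480627278], [0.41814465889204966, 0.1758099273118593], [0.4306908741834994, 0.25186699280973335]] len [0.0773 0.1424 0.0771 0.1508] c [0.4967 0.2016 0.006 ]
side B near corners [array([ 0.5273, -0.0489]), array([ 0.4358, -0.0862]), array([ 0.5741, -0.1769])]
rack side [array([0.5724, 0.2316]), array([0.4295, 0.255 ]), array([0.4171, 0.1794]), array([0.5661, 0.1671])] [0.4962 0.2083]
yellow tab top (array([0.5288, 0.196 , 0.1425]), np.float64(0.002225592861193664))
white tab top (array([0.4583, 0.2065, 0.1417]), np.float64(3.262215296336166e-05))
post top (array([ 0.5769, -0.1661,  0.1581]), np.float64(0.00694894462632824))
kick bar outer end (array([ 0.4147, -0.1894,  0.1427]), np.float64(0.02726923562267167))
kick bar leg (array([ 0.4669, -0.1832,  0.1475]), np.float64(0.0017970672509377325))
```

B's plate measures 103 x 132 mm against 67 x 87 mm for A, so B (scene 350,255) is the larger stand and the one needed. Its post points away from the robot, it leans to the robot's right, and its kickstand is on the near side. The yellow cassette is in the rack slot farther from the robot. Next I'll get the wrist camera's offset and the move to a view above the rack.

```bash
cat >> h.py <<'E'
from scipy.spatial.transform import Rotation as Ro
np.set_printoptions(precision=4,suppress=True)
def tool():
    s=env.observe(); q=s["tcp_rot"]; return s["tool_pos"],Ro.from_quat([q[1],q[2],q[3],q[0]]).as_matrix()
def down(yaw,lean=None,ax=None):
    # tool z down, tool y at world yaw (deg); optional lean about world axis ax
    y=np.array([np.cos(np.radians(yaw)),np.sin(np.radians(yaw)),0]);z=np.array([0,0,-1.]);R=np.c_[np.cross(y,z),y,z]
    return R if lean is None else Ro.from_rotvec(np.array(ax)*lean).as_matrix()@R
def move(p,R,frm=None):
    p0,R0=tool() if frm is None else frm
    return np.round(np.r_[R0.T@(np.asarray(p)-p0)*1000, np.degrees(Ro.from_matrix(R0.T@R).as_rotvec())],1)
E
python3 - <<'E'
from h import *
p,R=tool();K,Rc,t=cal("wrist");cam=-Rc.T@t
print("cam in tool",R.T@(cam-p)*1000,"axes",R.T@Rc.T)
Rt=down(-9.6); 
off=R.T@(cam-p); view=R.T@Rc.T[:,2]; print(view)
# want cam to look at (0.495,0.2,0.07) 
v=Rt@view; L=0.30; camp=np.array([.495,.2,.07])-v*L; tp=camp-Rt@off; print("tcp",tp, move(tp,Rt))
E
```

```text
cam in tool [  77.3029   -0.022  -178.4163] axes [[ 0.     -0.9657 -0.2597]
 [ 1.     -0.0002  0.0007]
 [-0.0008 -0.2597  0.9657]]
[-0.2597  0.0007  0.9657]
tcp [0.4949 0.2006 0.1813] [-418.  -241.9   23.6   -0.1    0.1   83.2]
```

The manual's scale: shifts go in shares of 60 cm and turns go in shares of 180 degrees. Converting my numbers, -418 mm / 600 = -0.6967, -170 mm / 600 = -0.2833, 83 degrees / 180 = 0.4611.

Emit:
{"op": "drive_tool", "data": {
  "moves": [
    [-0.25, -0.15, -0.1167, 0, 0, 0.1667],
    [-0.5, -0.2833, -0.1, 0, 0, 0.3333],
    [-0.6967, -0.4033, -0.0667, 0, 0, 0.4611],
    [-0.6967, -0.4033, -0.0667, 0, 0, 0.4611],
    [-0.6967, -0.4033, -0.0667, 0, 0, 0.4611],
    [-0.6967, -0.4033, -0.0667, 0, 0, 0.4611],
    [-0.6967, -0.4033, -0.0667, 0, 0, 0.4611],
    [-0.6967, -0.4033, -0.0667, 0, 0, 0.4611],
    [-0.6967, -0.4033, -0.0667, 0, 0, 0.4611],
    [-0.6967, -0.4033, -0.0667, 0, 0, 0.4611],
    [-0.6967, -0.4033, -0.0667, 0, 0, 0.4611],
    [-0.6967, -0.4033, -0.0667, 0, 0, 0.4611],
    [-0.6967, -0.4033, -0.0667, 0, 0, 0.4611],
    [-0.6967, -0.4033, -0.0667, 0, 0, 0.4611]
  ],
  "gripper": 34
}}

```text
t: 1.55
tool_pos: [0.494, 0.2023, 0.2453]
tcp_rot: [-0.0, 0.762, 0.648, -0.0]
ft_force: [0.2, -0.5, 0.6]
gripper_width: 0.0341
grasp_force: 0.0
```

```bash
python3 - <<'E'
from h import *
import pickle
c=cal("wrist");p,R=tool(); im=env.grab_frame("wrist")[:,:,::-1].copy(); cv2.imwrite("pics/w1.png",im); pickle.dump(c,open("w1.pkl","wb"))
print(p,R)
E
```

```text
[0.494  0.2023 0.2453] [[ 0.1614  0.9869 -0.0006]
 [ 0.9869 -0.1614  0.0002]
 [ 0.0001 -0.0006 -1.    ]]
```

View pics/w1.png

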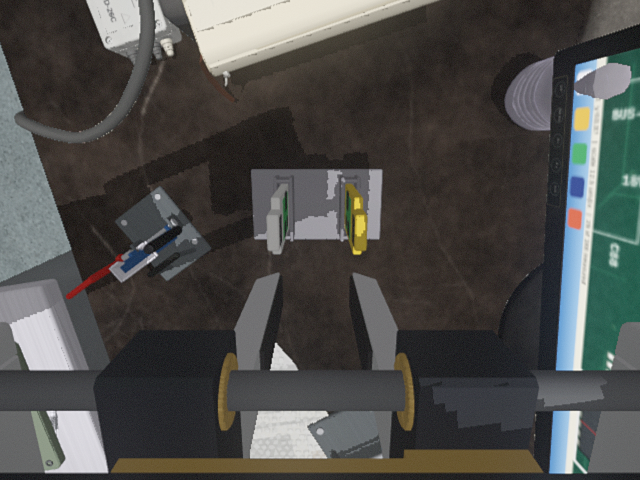

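```bash
python3 - <<'E'
from h import *
import pickle
c=pickle.load(open("w1.pkl","rb")); im=cv2.imread("pics/w1.png")
q=[plane(c,u,.006)[:2] for u in [(252,169.5),(380.5,169.5),(382,240),(252.5,240)]]
q=np.array(q);print(q,np.linalg.norm(q-np.roll(q,-1,0),axis=1),q.mean(0)); e=q[1]-q[0]+q[2]-q[3];yaw=np.degrees(np.arctan2(e[1],e[0]));print("yaw",yaw)
u=e/np.linalg.norm(e)
print("slot+35",q.mean(0)+u*.035)
h=cv2.cvtColor(im,cv2.COLOR_BGR2HSV); m=cv2.inRange(h,(20,130,80),(35,255,255)); m[:, :320]=0;m[:,400:]=0;m[:150]=0;m[270:]=0
n=m[150:270].sum(1)//255
for y in range(175,260,4):
    xs=np.where(m[y])[0]
    if len(xs): print(y,xs.min(),xs.max(),im[y,(xs.min()+xs.max())//2])
crop=cv2.resize(im[160:270,240:400],None,fx=5,fy=5,interpolation=cv2.INTER_CUBIC);cv2.imwrite("pics/w1c.png",crop)
print("pred tab top corners",[proj(c,np.r_[q.mean(0)+u*(.035+a)+np.array([-u[1],u[0]])*b,.135]) for a,b in [(-.005,.015),(.005,.015),(.005,-.015),(-.005,-.015)]])
E
```

```text
[[0.4302 0.2554]
 [0.5689 0.2327]
 [0.5612 0.1531]
 [0.4145 0.177 ]] [0.1405 0.08   0.1487 0.0799] [0.4937 0.2045]
yaw -9.283750053125003
slot+35 [0.5282 0.1989]
187 346 354 [ 42 108 124]
191 345 357 [ 41 105 123]
195 345 360 [ 39  99 117]
199 351 362 [ 85 207 228]
203 351 362 [ 90 209 229]
207 351 362 [ 89 211 232]
211 351 363 [ 36 104 120]
215 351 366 [ 59 170 192]
219 351 366 [ 86 207 227]
223 351 366 [ 88 207 228]
227 351 366 [ 85 205 226]
231 346 366 [ 68 188 210]
235 351 366 [ 80 207 229]
239 350 366 [ 42 129 148]
243 350 366 [ 46 131 149]
247 351 366 [ 44 130 148]
251 352 362 [ 77 195 217]
pred tab top corners [array([355.7308, 215.2944]), array([368.5544, 215.2944]), array([367.1946, 252.1064]), array([354.7006, 252.1065])]
```

View pics/w1c.png

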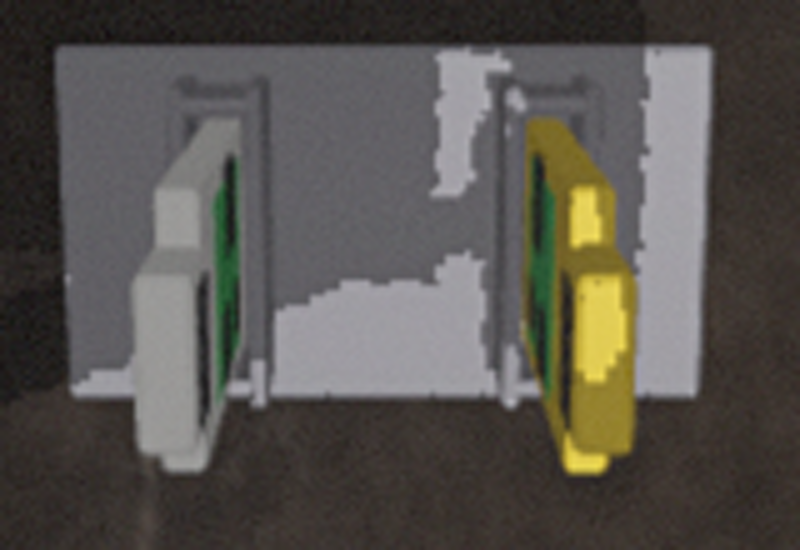

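The crop shows the yellow tab's top face at about x 355.6–366.8, y 215–251 px. That matches the projection from the rack's +35 mm slot at z = 0.135, so the rack pose holds to within 1 mm. Next, the grasp move.

```bash
python3 - <<'E'
from h import *
import pickle
c=pickle.load(open("w1.pkl","rb"))
t=plane(c,(361.3,233.2),.135);print(t)
print(move([t[0],t[1],.107],down(-9.3)))
E
```

```text
[0.5281 0.1995 0.135 ]
[  2.7  34.  138.4  -0.   -0.    0. ]
```

Converted, 138 mm / 600 = 0.23, 2.7 mm / 600 = 0.0045.

Emit:
{"op": "drive_tool", "data": {
  "moves": [
    [0.0045, 0.0567, 0, 0, 0, 0],
    [0.0045, 0.0567, 0.075, 0, 0, 0],
    [0.0045, 0.0567, 0.15, 0, 0, 0],
    [0.0045, 0.0567, 0.1917, 0, 0, 0],
    [0.0045, 0.0567, 0.2167, 0, 0, 0],
    [0.0045, 0.0567, 0.23, 0, 0, 0],
    [0.0045, 0.0567, 0.23, 0, 0, 0],
    [0.0045, 0.0567, 0.23, 0, 0, 0]
  ],
  "gripper": 34
}}

```text
t: 2.4
tool_pos: [0.5304, 0.1988, 0.1091]
tcp_rot: [0.001, 0.763, 0.647, 0.001]
ft_force: [-0.9, -0.4, -0.2]
gripper_width: 0.0338
grasp_force: 0.0
```

Emit:
{"op": "drive_tool", "data": {
  "moves": [
    [0, 0, 0, 0, 0, 0],
    [0, 0, 0, 0, 0, 0],
    [0, 0, 0, 0, 0, 0],
    [0, 0, 0, 0, 0, 0],
    [0, 0, 0, 0, 0, 0],
    [0, 0, 0, 0, 0, 0]
  ],
  "gripper": 0,
  "grip_force": 25
}}

```text
t: 3.0
tool_pos: [0.5296, 0.1983, 0.1082]
tcp_rot: [0.0, 0.763, 0.647, 0.001]
ft_force: [-0.7, -0.5, 4.2]
gripper_width: 0.0099
grasp_force: 25.0
```

```bash
python3 - <<'E'
from h import *
p,R=tool()
frm=(p,R)
print(move([p[0],p[1],.32],R), move([.4345,-.1595,.32],down(-70)))
E
```

```text
[   0.1    0.2 -211.8    0.     0.     0. ] [-368.5  -34.9 -212.     0.    -0.1   60.6]
```

Converted, -368 mm / 600 = -0.6133, -212 mm / 600 = -0.3533, 60.5 degrees / 180 = 0.3361.

Emit:
{"op": "drive_tool", "data": {
  "moves": [
    [0, 0, -0.0083, 0, 0, 0],
    [0, 0, -0.0333, 0, 0, 0],
    [0, 0, -0.0833, 0, 0, 0],
    [0, 0, -0.15, 0, 0, 0],
    [0, 0, -0.2167, 0, 0, 0],
    [0, 0, -0.2833, 0, 0, 0],
    [-0.05, 0, -0.3333, 0, 0, 0.0333],
    [-0.1167, -0.0167, -0.3533, 0, 0, 0.0778],
    [-0.1917, -0.0167, -0.3533, 0, 0, 0.1222],
    [-0.2667, -0.025, -0.3533, 0, 0, 0.1667],
    [-0.3417, -0.0333, -0.3533, 0, 0, 0.2111],
    [-0.4167, -0.0417, -0.3533, 0, 0, 0.2556],
    [-0.4917, -0.05, -0.3533, 0, 0, 0.3],
    [-0.5583, -0.0583, -0.3533, 0, 0, 0.3222],
    [-0.6, -0.0583, -0.3533, 0, 0, 0.3361],
    [-0.6133, -0.0583, -0.3533, 0, 0, 0.3361],
    [-0.6133, -0.0583, -0.3533, 0, 0, 0.3361],
    [-0.6133, -0.0583, -0.3533, 0, 0, 0.3361],
    [-0.6133, -0.0583, -0.3533, 0, 0, 0.3361]
  ]
}}

```text
t: 4.9
tool_pos: [0.4346, -0.1577, 0.3196]
tcp_rot: [-0.0, 0.984, 0.175, 0.0]
ft_force: [0.5, 0.3, -1.5]
gripper_width: 0.0097
grasp_force: 25.0
```

```bash
python3 - <<'E'
from h import *
import pickle
c=cal("wrist");p,R=tool(); im=env.grab_frame("wrist")[:,:,::-1].copy(); cv2.imwrite("pics/w2.png",im); pickle.dump((c,p,R),open("w2.pkl","wb"))
print(p,R)
E
```

```text
[ 0.4346 -0.1577  0.3196] [[ 0.9385  0.3453  0.0001]
 [ 0.3453 -0.9385  0.0005]
 [ 0.0003 -0.0004 -1.    ]]
```

View pics/w2.png

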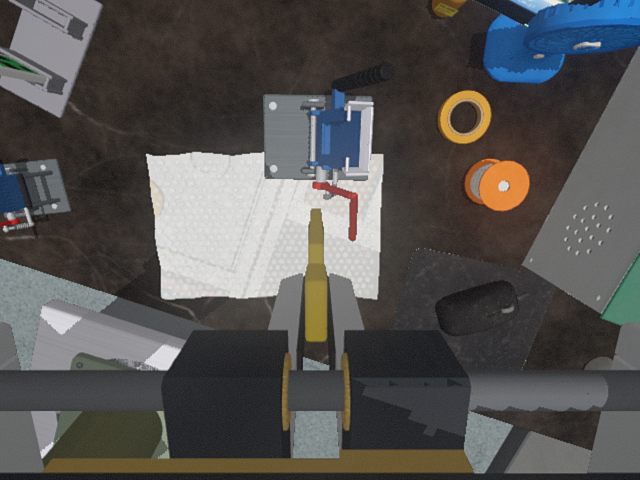

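The larger stand sits at px (264–373, 95–179), with the pocket opening around (365,137), the post top at (388,73) and the red bar at (353,215). The cassette hangs straight in the gripper. I'll take an enlarged crop for measuring.

```bash
python3 - <<'E'
import cv2
im=cv2.imread("pics/w2.png")
cv2.imwrite("pics/w2c.png",cv2.resize(im[60:245,255:400],(464,592),interpolation=cv2.INTER_CUBIC))
E
```

```text
(no output)
```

View pics/w2c.png

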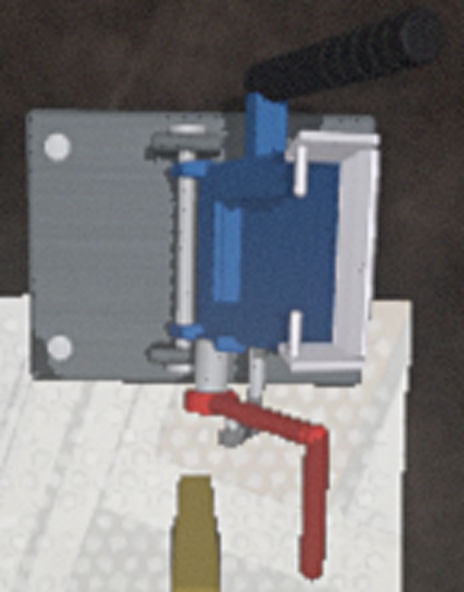

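```bash
cat > fit.py <<'E'
from h import *
import pickle
from scipy.optimize import least_squares
c,p,R=pickle.load(open("w2.pkl","rb"))
def px(a): return np.array(a)/3.2+[255,60]-.34
# stand-frame points (kind,pos mm,crop px)
F=[('s',(-67.5,52,8),(28,111)),('s',(-67.5,-52,8),(33,380)),('s',(67.5,52,8),(375,117)),('s',(67.5,-52,8),(360,383)),
('h',(14,55,142),(424,33)),('h',(0,-96,118),(313,575)),('h',(0,-54,118),(316,432)),('h',(25.5,33,97),(380,138)),('h',(25.5,-33,97),(372,368))]
def pose(x):
    Rs=Ro.from_euler('z',x[2]).as_matrix(); Rh=Rs@Ro.from_euler('y',x[3]).as_matrix()
    o=np.array([x[0],x[1],0]); return o,Rs,o+[0,0,.034],Rh
def pts(x):
    o,Rs,h,Rh=pose(x); return np.array([proj(c,(o+Rs@(np.array(v)/1e3)) if k=='s' else (h+Rh@(np.array(v)/1e3))) for k,v,_ in F])
ob=np.array([px(f[2]) for f in F])
if __name__=="__main__":
    for idx,free in ((range(4),3),(range(7),3),(range(7),4),(range(9),3)):
        idx=list(idx)
        f=lambda x:(pts(np.r_[x,.35][:4])-ob)[idx].ravel()
        r=least_squares(f,[.505,-.134,-1.22,.35][:free]); print(free,r.x,"\n",(pts(np.r_[r.x,.35][:4])-ob).round(1).tolist())
E
python3 fit.py
```

```text
3 [ 0.5032 -0.1325 -1.2332] 
 [[-1.2, -0.9], [-1.0, 0.8], [1.0, -1.0], [1.3, 1.5], [6.4, 0.6], [4.8, 2.1], [5.8, 3.8], [4.1, 0.9], [2.8, -1.2]]
3 [ 0.5031 -0.1293 -1.2348] 
 [[-3.7, -1.9], [-3.5, -0.0], [-1.4, -1.8], [-1.1, 0.8], [2.8, -0.7], [1.5, 1.1], [2.5, 2.8], [1.0, -0.1], [-0.2, -2.1]]
4 [ 0.5041 -0.132  -1.2325  0.3063] 
 [[-1.4, -1.7], [-1.2, 0.1], [0.8, -1.9], [1.2, 0.7], [-0.1, -1.4], [-0.1, 1.5], [0.7, 2.9], [0.5, -0.5], [-0.6, -2.1]]
3 [ 0.5029 -0.1293 -1.2348] 
 [[-3.7, -1.7], [-3.5, 0.2], [-1.5, -1.6], [-1.2, 1.0], [2.7, -0.3], [1.5, 1.4], [2.4, 3.0], [0.9, 0.2], [-0.3, -1.9]]
```

```bash
python3 - <<'E'
from fit import *
S=cal("scene");D=cal("side")
A=lambda q:(np.array(q)/3.3+[160,155])-.35
B=lambda q:(np.array(q)/2.75+[240,195])-.3
x=np.array([.5036,-.1323,-1.233,.35])
for l in (.35,.306):
    x[3]=l;o,Rs,h,Rh=pose(x)
    print(l,"hub rod crop px",[(proj(c,h+Rh@[0,s*.04,0])-[255,60]+.34)*3.2 for s in(1,-1)])
    for nm,v,a,b in (("posttop",(14,55,142),(722,168),(127,56)),("barend",(0,-96,118),(602,366),(287,61)),("barleg",(0,-52,118),(656,291),(246,65))):
        P=h+Rh@(np.array(v)/1e3); print(nm,"scene",proj(S,P)-A(a),"side",proj(D,P)-B(b))
# triangulate post top from wrist2+scene, wrist2+side
for nm,w,a,b in (("posttop",(424,33),(722,168),(127,56)),("barleg",(316,432),(656,291),(246,65))):
    for q in (tri(c,px(w),S,A(a)),tri(c,px(w),D,B(b))): print(nm,q, "in hub upright",Rs.T@(q[0]-h)*1000)
E
```

```text
0.35 hub rod crop px [array([200.7035, 136.744 ]), array([197.3396, 359.6742])]
posttop scene [2.2724 0.2582] side [-0.5064 -4.1664]
barend scene [12.8053 -5.6769] side [ 0.9663 -1.0845]
barleg scene [1.3951 1.4286] side [-1.0683 -0.887 ]
0.306 hub rod crop px [array([200.7035, 136.744 ]), array([197.3396, 359.6742])]
posttop scene [-0.1552 -1.0503] side [-0.3572 -3.6127]
barend scene [10.5338 -6.6818] side [ 1.3009 -0.4225]
barleg scene [-0.8154  0.4457] side [-0.7884 -0.2178]
posttop (array([ 0.5743, -0.1676,  0.1621]), np.float64(5.378115238131431e-05)) in hub upright [ 56.7451  54.9672 128.0546]
posttop (array([ 0.5754, -0.1688,  0.1522]), np.float64(0.002021759048556359)) in hub upright [ 58.2395  55.5952 118.1718]
barleg (array([ 0.4679, -0.1828,  0.1463]), np.float64(0.002203985538802362)) in hub upright [ 35.8391 -50.4733 112.2953]
barleg (array([ 0.4657, -0.1825,  0.146 ]), np.float64(0.0031226880974085758)) in hub upright [ 34.7679 -52.3645 112.0096]
```

```bash
cat >> fit.py <<'E'
F+=[('h',(0,40,0),(186,137)),('h',(0,-40,0),(187,360))]; ob=np.array([px(f[2]) for f in F])
E
python3 - <<'E'
from fit import *
import fit
S=cal("scene"); A=lambda q:(np.array(q)/3.3+[160,155])-.35
extra=[((14,55,142),(722,168)),((0,-52,118),(656,291))]
for idx,fr in (([4,5,6,9,10],4),([4,5,6,7,8,9,10],4),([4,5,6,7,8,9,10],3)):
    def f(x):
        x=np.r_[x,.35][:4]; e=(pts(x)-ob)[idx]; e[-2:,1]=0
        o,Rs,h,Rh=pose(x); g=[proj(S,h+Rh@(np.array(v)/1e3))-A(a) for v,a in extra]
        return np.r_[e.ravel(),np.ravel(g)]
    r=least_squares(f,[.505,-.134,-1.22,.35][:fr]); x=np.r_[r.x,.35][:4];print(x,"\n",f(r.x).reshape(-1,2).round(1).tolist())
E
```

```text
[ 0.5031 -0.1272 -1.232   0.3497] 
 [[0.2, -1.8], [-0.2, 0.3], [0.6, 1.9], [0.3, 0.0], [-0.8, 0.0], [0.2, -0.6], [-0.7, 0.5]]
[ 0.5027 -0.1281 -1.2329  0.3472] 
 [[0.7, -0.9], [0.1, 1.0], [0.9, 2.6], [-0.6, -0.3], [-1.7, -2.3], [0.9, 0.0], [-0.3, 0.0], [0.3, -0.4], [-0.6, 0.7]]
[ 0.5027 -0.1278 -1.233   0.35  ] 
 [[0.9, -0.9], [0.1, 1.0], [1.0, 2.6], [-0.7, -0.3], [-1.7, -2.3], [0.7, 0.0], [-0.5, 0.0], [0.3, -0.3], [-0.6, 0.8]]
```

Frame features fit with residuals of about 1 px and a lean of 0.35, which is the stated value. That puts the hub at (0.503, -0.1275, 0.034). Next, the insertion moves.

```bash
cat >> h.py <<'E'
def hubpose(lean=.35,x=(.503,-.1276,-1.2325)):
    Rh=Ro.from_euler('z',x[2]).as_matrix()@Ro.from_euler('y',lean).as_matrix()
    return np.array([x[0],x[1],.034]),Rh
def hub_tool(v,lean=.35):
    "world TCP pose for hub-frame point v (mm), tool z down the frame, tool y = hub x"
    h,Rh=hubpose(lean); return h+Rh@(np.array(v)/1e3), np.c_[Rh[:,1],Rh[:,0],-Rh[:,2]]
def inhub(lean=.35):
    p,R=tool();h,Rh=hubpose(lean); return Rh.T@(p-h)*1e3
E
python3 - <<'E'
from h import *
P,R=hub_tool([14,-1,6+102+125]); print(P,move(P,R)); print(env.observe()["joint_positions"])
P2,R=hub_tool([14,-1,6+102]); print(P2)
E
```

```text
[ 0.5329 -0.2157  0.2481] [72.3 88.4 71.4 20.   0.1  0.8]
[-0.5361 -0.1074  1.6376  0.0004  1.6116  0.6821]
[ 0.5187 -0.1753  0.1307]
```

Converted, 88 mm / 600 = 0.1467, 72 mm / 600 = 0.12, 20 degrees / 180 = 0.1111.

Emit:
{"op": "drive_tool", "data": {
  "moves": [
    [0.025, 0.05, 0, 0.0333, 0, 0],
    [0.05, 0.1, 0, 0.0667, 0, 0.0022],
    [0.0833, 0.1467, 0, 0.1, 0, 0.0044],
    [0.12, 0.1467, 0.0333, 0.1111, 0, 0.0044],
    [0.12, 0.1467, 0.0833, 0.1111, 0, 0.0044],
    [0.12, 0.1467, 0.1083, 0.1111, 0, 0.0044],
    [0.12, 0.1467, 0.1183, 0.1111, 0, 0.0044],
    [0.12, 0.1467, 0.1183, 0.1111, 0, 0.0044],
    [0.12, 0.1467, 0.1183, 0.1111, 0, 0.0044],
    [0.12, 0.1467, 0.1183, 0.1111, 0, 0.0044],
    [0.12, 0.1467, 0.1183, 0.1111, 0, 0.0044]
  ]
}}

```text
t: 6.05
tool_pos: [0.5326, -0.2173, 0.2501]
tcp_rot: [-0.17, 0.971, 0.165, -0.029]
ft_force: [-0.4, -0.1, -1.3]
gripper_width: 0.01
grasp_force: 25.0
```

```bash
python3 - <<'E'
from h import *
import pickle
print(inhub()); P2,R=hub_tool([14,-1,6+102+80]); print(move(P2,R))
c=cal("wrist"); im=env.grab_frame("wrist")[:,:,::-1]; cv2.imwrite("pics/w3.png",im[100:400,180:460].repeat(2,0).repeat(2,1)); pickle.dump(c,open("w3.pkl","wb"))
E
```

```text
[ 14.6123  -1.8876 235.3996]
[ 0.9 -0.8 47.4  0.2  0.  -0.1]
```

View pics/w3.png

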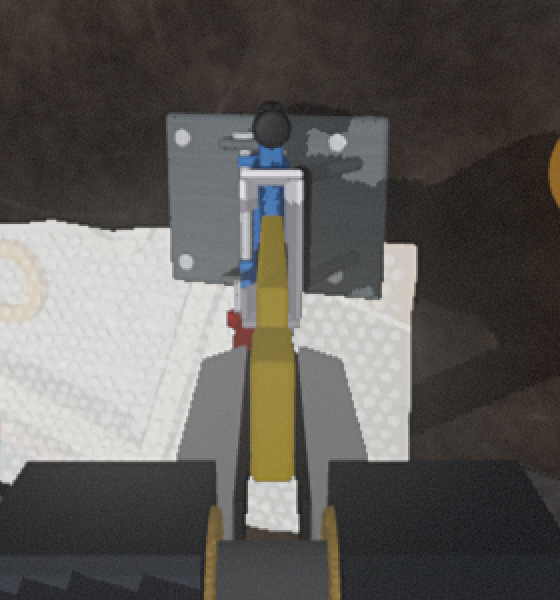

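The view down the frame axis shows the cassette (x≈272) centred between the lips (241–303) and in line with the post (271,127). I'll check the y direction numerically before descending.

```bash
python3 - <<'E'
from h import *
import pickle
c=pickle.load(open("w3.pkl","rb")); h,Rh=hubpose()
f=lambda v:(proj(c,h+Rh@(np.array(v)/1e3))-[180,100])*2
for v in [(14,55,142),(14,33,97),(14,-33,97)]: print(v,f(v))
p,R=tool()
print("cassette bottom +y edge",(proj(c,p+R@(np.array([1+22,0,102])/1e3))-[180,100])*2, "tab top -15/+15",[(proj(c,p+R@(np.array([1+s,0,-27])/1e3))-[180,100])*2 for s in(-15,15)],
 "body+25 @97",(proj(c,p+R@(np.array([26,0,97])/1e3))-[180,100])*2,"body top -25",[(proj(c,p+R@(np.array([1+s,0,-3])/1e3))-[180,100])*2 for s in (-25,25)])
E
```

```text
(14, 55, 142) [270.8376 124.5938]
(14, 33, 97) [270.6323 171.401 ]
(14, -33, 97) [270.8895 321.3091]
cassette bottom +y edge [273.5881 215.0741] tab top -15/+15 [array([275.2413, 480.6601]), array([275.5043, 354.8026])] body+25 @97 [273.6427 209.4597] body top -25 [array([274.67  , 467.2108]), array([275.0182, 280.2802])]
```

Converted, 80 mm / 600 = 0.1333, 74 mm / 600 = 0.1233.

Emit:
{"op": "drive_tool", "data": {
  "moves": [
    [0, 0, 0.025, 0, 0, 0],
    [0, 0, 0.0417, 0, 0, 0],
    [0, 0, 0.0533, 0, 0, 0],
    [0, 0, 0.0633, 0, 0, 0],
    [0, 0, 0.0733, 0, 0, 0],
    [0, 0, 0.0833, 0, 0, 0],
    [0, 0, 0.0933, 0, 0, 0],
    [0, 0, 0.1033, 0, 0, 0],
    [0, 0, 0.1133, 0, 0, 0],
    [0, 0, 0.1233, 0, 0, 0],
    [0, 0, 0.1333, 0, 0, 0],
    [0, 0, 0.1333, 0, 0, 0],
    [0, 0, 0.1333, 0, 0, 0]
  ]
}}

```text
t: 7.4
tool_pos: [0.5229, -0.1912, 0.1732]
tcp_rot: [-0.171, 0.971, 0.165, -0.03]
ft_force: [-0.0, 0.8, -1.6]
gripper_width: 0.01
grasp_force: 25.0
```

```bash
python3 - <<'E'
from h import *
print(inhub(),env.observe()["ft_force"],env.observe()["torque"])
E
```

```text
[ 14.7905  -2.3657 153.5907] [-0.0222  0.8279 -1.6044] [-0.2793  0.0349  0.0122]
```

Converted, 43 mm / 600 = 0.0717, 41 mm / 600 = 0.0683.

Emit:
{"op": "drive_tool", "data": {
  "moves": [
    [0, 0, 0.01, 0, 0, 0],
    [0, 0, 0.02, 0, 0, 0],
    [0, 0, 0.03, 0, 0, 0],
    [0, 0, 0.04, 0, 0, 0],
    [0, 0, 0.05, 0, 0, 0],
    [0, 0, 0.0567, 0, 0, 0],
    [0, 0, 0.0633, 0, 0, 0],
    [0, 0, 0.0683, 0, 0, 0],
    [0, 0, 0.0717, 0, 0, 0],
    [0, 0, 0.0717, 0, 0, 0],
    [0, 0, 0.0717, 0, 0, 0]
  ]
}}

```text
t: 8.5
tool_pos: [0.518, -0.1775, 0.133]
tcp_rot: [-0.171, 0.971, 0.165, -0.03]
ft_force: [-0.4, 0.2, -1.2]
gripper_width: 0.0092
grasp_force: 25.0
```

```bash
python3 - <<'E'
from h import *
print(inhub(),env.observe()["ft_force"],env.observe()["torque"])
E
```

```text
[ 14.9285  -2.4078 110.8023] [-0.3558  0.2206 -1.2448] [-0.2565  0.0506 -0.0428]
```

Still free, about 3 mm above the floor. I'll continue slowly to contact.

Converted, 4 mm / 600 = 0.0067, 3 mm / 600 = 0.005.

Emit:
{"op": "drive_tool", "data": {
  "moves": [
    [0, 0, 0.0017, 0, 0, 0],
    [0, 0, 0.0033, 0, 0, 0],
    [0, 0, 0.005, 0, 0, 0],
    [0, 0, 0.0067, 0, 0, 0],
    [0, 0, 0.0067, 0, 0, 0],
    [0, 0, 0.0067, 0, 0, 0]
  ]
}}

```text
t: 9.1
tool_pos: [0.5179, -0.1768, 0.1307]
tcp_rot: [-0.17, 0.971, 0.165, -0.03]
ft_force: [-1.0, -1.3, 5.2]
gripper_width: 0.01
grasp_force: 25.0
```

Emit:
{"op": "drive_tool", "data": {
  "moves": [
    [0, 0, 0.0017, 0, 0, 0],
    [0, 0, 0.0017, 0, 0, 0],
    [0, 0, 0.0017, 0, 0, 0]
  ]
}}

```text
t: 9.4
tool_pos: [0.5179, -0.1768, 0.1306]
tcp_rot: [-0.17, 0.971, 0.165, -0.03]
ft_force: [-2.3, -2.5, 8.9]
gripper_width: 0.0099
grasp_force: 25.0
```

Converted, -2 mm / 600 = -0.0033.

Emit:
{"op": "drive_tool", "data": {
  "moves": [
    [0, 0, -0.0033, 0, 0, 0],
    [0, 0, -0.0033, 0, 0, 0],
    [0, 0, -0.0033, 0, 0, 0],
    [0, 0, -0.0033, 0, 0, 0],
    [0, 0, -0.0033, 0, 0, 0]
  ],
  "gripper": 26
}}

```text
t: 9.9
tool_pos: [0.5174, -0.1762, 0.1297]
tcp_rot: [-0.171, 0.971, 0.165, -0.031]
ft_force: [0.7, 0.2, -0.1]
gripper_width: 0.0259
grasp_force: 0.0
```

```bash
python3 - <<'E'
from h import *
print(inhub(),env.observe()["ft_force"],env.observe()["gripper_width"])
E
```

```text
[ 14.7211  -2.5184 107.2138] [ 0.7368  0.194  -0.1038] 0.025863741279127717
```

Converted, -100 mm / 600 = -0.1667, -80 mm / 600 = -0.1333.

Emit:
{"op": "drive_tool", "data": {
  "moves": [
    [0, 0, -0.0167, 0, 0, 0],
    [0, 0, -0.0417, 0, 0, 0],
    [0, 0, -0.0833, 0, 0, 0],
    [0, 0, -0.1333, 0, 0, 0],
    [0, 0, -0.1667, 0, 0, 0],
    [0, 0, -0.1667, 0, 0, 0],
    [0, 0, -0.1667, 0, 0, 0]
  ]
}}

```text
t: 10.6
tool_pos: [0.5294, -0.2091, 0.2247]
tcp_rot: [-0.17, 0.971, 0.165, -0.03]
ft_force: [0.2, 0.5, -0.8]
gripper_width: 0.0259
grasp_force: 0.0
```

```bash
python3 - <<'E'
from h import *
c=cal("wrist");im=env.grab_frame("wrist")[:,:,::-1].copy();cv2.imwrite("pics/w4.png",im)
h,Rh=hubpose()
f=lambda v:proj(c,h+Rh@(np.array(v)/1e3)).round(1)
print(inhub(),"pred tab top",[f((14+a,b,135)) for a,b in((-5,15),(5,15),(5,-15),(-5,-15))],"body top",[f((14+a,b,111)) for a,b in((-4,25),(4,25),(4,-25),(-4,-25))])
hs=cv2.cvtColor(im,cv2.COLOR_BGR2HSV);m=cv2.inRange(hs,(20,130,60),(35,255,255));n,l,st,_=cv2.connectedComponentsWithStats(m)
for s in st[1:]:
    if s[4]>60:print(s)
m2=(m>0)
for y in range(120,420,10):
    xs=np.where(m2[y,250:400])[0]+250
    if len(xs):print(y,xs.min(),xs.max())
for P in ([30,-78,205],[30,-78,100],[-85,-78,50]): print(P, move(*hub_tool(P)))
E
```

```text
[ 14.61    -2.5284 207.1185] pred tab top [array([307.8, 223.3]), array([322.4, 223.3]), array([322.3, 264.9]), array([308.1, 265. ])] body top [array([309.6, 203. ]), array([320.5, 202.9]), array([320.4, 267.1]), array([310. , 267.1])]
[470 155  69  66 766]
[311 198  14  72 860]
[379 397  14  33 209]
[240 407  13  24 144]
[  89  450  431   23 5663]
200 312 320
210 312 322
220 312 322
230 311 324
240 311 324
250 312 324
260 312 324
370 384 389
380 386 390
390 387 387
400 386 388
410 385 388
[30, -78, 205] [-75.4  15.6   2.3   0.    0.1  -0.2]
[30, -78, 100] [-75.2  15.6 107.3   0.    0.1  -0.2]
[-85, -78, 50] [-75.4 -99.4 157.3   0.    0.1  -0.2]
```

The yellow mask (x 311–324, y 198–269) matches the predicted seated cassette. Next, the kickstand: go behind the bar with closed fingers, then push along its arc.

Converted, 107 mm / 600 = 0.1783, 95 mm / 600 = 0.1583.

Emit:
{"op": "drive_tool", "data": {
  "moves": [
    [-0.0667, 0.0267, 0, 0, 0, 0],
    [-0.125, 0.0267, 0.0033, 0, 0, 0],
    [-0.125, 0.0267, 0.0033, 0, 0, 0],
    [-0.125, 0.0267, 0.0033, 0, 0, 0],
    [-0.125, 0.0267, 0.0583, 0, 0, 0],
    [-0.125, 0.0267, 0.1167, 0, 0, 0],
    [-0.125, 0.0267, 0.1583, 0, 0, 0],
    [-0.125, 0.0267, 0.1783, 0, 0, 0],
    [-0.125, 0.0267, 0.1783, 0, 0, 0],
    [-0.125, 0.0267, 0.1783, 0, 0, 0]
  ],
  "gripper": 0
}}

```text
t: 11.65
tool_pos: [0.452, -0.2135, 0.1189]
tcp_rot: [-0.17, 0.971, 0.165, -0.03]
ft_force: [0.2, -0.1, 0.6]
gripper_width: 0.0004
grasp_force: 0.0
```

```bash
python3 - <<'E'
from h import *
s=env.observe();print(inhub(),s["ft_force"],s["gripper_width"],s["joint_positions"])
E
```

```text
[ 31.0754 -76.5713 101.734 ] [ 0.2194 -0.1443  0.5698] 0.00039765495232345203 [-0.7293  0.3398  1.608   0.1645  1.5027  0.4676]
```

Converted, -103 mm / 600 = -0.1717, -101 mm / 600 = -0.1683.

Emit:
{"op": "drive_tool", "data": {
  "moves": [
    [0, -0.0217, 0, 0, 0, 0],
    [0, -0.04, 0, 0, 0, 0],
    [0, -0.0583, 0.0017, 0, 0, 0],
    [0, -0.0767, 0.0067, 0, 0, 0],
    [0, -0.0933, 0.0133, 0, 0, 0],
    [0, -0.11, 0.025, 0, 0, 0],
    [0, -0.1233, 0.0367, 0, 0, 0],
    [0, -0.1367, 0.0517, 0, 0, 0],
    [0, -0.1467, 0.065, 0, 0, 0],
    [0, -0.155, 0.0783, 0, 0, 0],
    [0, -0.1617, 0.09, 0, 0, 0],
    [0, -0.1683, 0.1, 0, 0, 0],
    [0, -0.1717, 0.1033, 0, 0, 0],
    [0, -0.1717, 0.1033, 0, 0, 0],
    [0, -0.1717, 0.1033, 0, 0, 0],
    [0, -0.1717, 0.1033, 0, 0, 0]
  ]
}}

```text
t: 13.25
tool_pos: [0.4124, -0.1022, 0.0954]
tcp_rot: [-0.171, 0.971, 0.165, -0.03]
ft_force: [-0.1, -0.7, -0.6]
gripper_width: 0.0004
grasp_force: 0.0
```

```bash
python3 - <<'E'
from h import *
s=env.observe();print(inhub(),s["ft_force"])
S=cal("scene")
for n in ("scene","side"):
    c=cal(n); im=env.grab_frame(n)[:,:,::-1].copy(); cv2.imwrite(f"pics/{n}5.png",im)
    hs=cv2.cvtColor(im,cv2.COLOR_BGR2HSV); m=cv2.inRange(hs,(0,150,70),(5,255,255))|cv2.inRange(hs,(174,150,70),(180,255,255))
    h,Rh=hubpose()
    for a in (0,1.3,2.2):
        print(n,a,"bar end/leg pred",[proj(c,h+Rh@(np.array([-88*np.sin(a),y,30+88*np.cos(a)])/1e3)).round() for y in(-96,-54)])
    k,l,st,ce=cv2.connectedComponentsWithStats(m)
    for s,q in zip(st[1:],ce[1:]):
        if s[4]>15:print(s,q.round())
E
```

```text
[-71.7792 -77.073   39.1869] [-0.1398 -0.6971 -0.5837]
scene 0 bar end/leg pred [array([353., 259.]), array([358., 244.])]
scene 1.3 bar end/leg pred [array([307., 258.]), array([312., 244.])]
scene 2.2 bar end/leg pred [array([303., 277.]), array([308., 263.])]
[173 234  11  14  63] [178. 240.]
[304 260  45  16 162] [328. 264.]
[487 349  13  11  78] [493. 354.]
side 0 bar end/leg pred [array([345., 217.]), array([329., 219.])]
side 1.3 bar end/leg pred [array([352., 252.]), array([335., 254.])]
side 2.2 bar end/leg pred [array([352., 278.]), array([336., 280.])]
[410 136   6   6  29] [412. 138.]
[380 349  16  17  95] [385. 355.]
```

The scene mask runs from (304,260) to (349,276), which matches the kickstand at 2.2 rad. Next: retract, confirm with the wrist camera, and go above the post.

```bash
python3 - <<'E'
from h import *
for P in ([-71,-77,210],[14.8,54.5,210]): print(P, move(*hub_tool(P)))
E
```

```text
[-71, -77, 210] [  -0.     1.1 -170.9    0.1    0.1   -0.1]
[14.8, 54.5, 210] [ 131.7   86.6 -170.9    0.1    0.1   -0.1]
```

Converted, -171 mm / 600 = -0.285, 131.7 mm / 600 = 0.2195.

Emit:
{"op": "drive_tool", "data": {
  "moves": [
    [0, 0, -0.0667, 0, 0, 0],
    [0, 0, -0.1333, 0, 0, 0],
    [0, 0, -0.2083, 0, 0, 0],
    [0, 0.0167, -0.285, 0, 0, 0],
    [0.0667, 0.0667, -0.285, 0, 0, 0],
    [0.1333, 0.1083, -0.285, 0, 0, 0],
    [0.1917, 0.1443, -0.285, 0, 0, 0],
    [0.2195, 0.1443, -0.285, 0, 0, 0],
    [0.2195, 0.1443, -0.285, 0, 0, 0],
    [0.2195, 0.1443, -0.285, 0, 0, 0],
    [0.2195, 0.1443, -0.285, 0, 0, 0]
  ],
  "gripper": 44
}}

```text
t: 14.45
tool_pos: [0.5819, -0.1904, 0.2264]
tcp_rot: [-0.171, 0.971, 0.164, -0.03]
ft_force: [0.7, -0.1, -0.1]
gripper_width: 0.0438
grasp_force: 0.0
```

```bash
python3 - <<'E'
from h import *
s=env.observe();print(inhub(),s["gripper_width"])
c=cal("wrist"); im=env.grab_frame("wrist")[:,:,::-1].copy(); cv2.imwrite("pics/w6.png",im)
h,Rh=hubpose(); f=lambda v:proj(c,h+Rh@(np.array(v)/1e3)).round(1)
print("post top",f((14,55,142)),"tab top",f((14,0,135)))
for n in ("wrist","scene","side"):
    c=cal(n); 
    if n!="wrist": im=env.grab_frame(n)[:,:,::-1].copy(); cv2.imwrite(f"pics/{n}6.png",im)
    hs=cv2.cvtColor(im,cv2.COLOR_BGR2HSV); m=cv2.inRange(hs,(0,150,70),(5,255,255))|cv2.inRange(hs,(174,150,70),(180,255,255))
    for a in (2.0,2.2):
        print(n,a,[f((-88*np.sin(a),y,30+88*np.cos(a))) for y in(-96,-54)])
    k,l,st,ce=cv2.connectedComponentsWithStats(m)
    for s,q in zip(st[1:],ce[1:]):
        if s[4]>15:print(s,q.round())
print(move(*hub_tool([14.8,54.5,106])))
E
```

```text
[ 14.2917  53.5615 209.9984] 0.043775934004317056
post top [316.4 247.6] tab top [316.5 316.6]
wrist 2.0 [array([235.6, 336.1]), array([233.4, 302.9])]
wrist 2.2 [array([245.5, 329.7]), array([243.7, 297.4])]
[ 23 300  49  42 254] [ 42. 318.]
[273 305  27  19 133] [287. 312.]
scene 2.0 [array([300.9, 272.5]), array([306.5, 258.5])]
scene 2.2 [array([302.6, 277.3]), array([308.1, 263.3])]
[174 234  10  14  60] [178. 240.]
[304 260  44  16 174] [327. 264.]
[487 349  13  11  77] [493. 354.]
side 2.0 [array([352.4, 273.8]), array([335.9, 275.5])]
side 2.2 [array([352. , 277.8]), array([335.7, 279.6])]
[335 278  15   2  18] [341. 278.]
[380 350  17  17  98] [385. 355.]
[  0.9   0.3 104.3   0.1   0.1  -0.2]
```

View pics/w6.png

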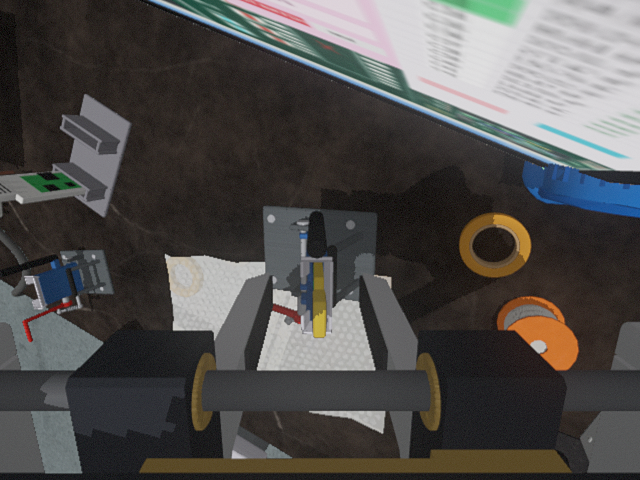

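The wrist view shows the post top at (317,215–250) between the fingers, the cassette seated, and the red leg down at the front. In the side view the bar is at row 278, which matches 2.2 rad. Now descend and grip the post.

Converted, 104 mm / 600 = 0.1733, 95 mm / 600 = 0.1583.

Emit:
{"op": "drive_tool", "data": {
  "moves": [
    [0.0017, 0, 0.0417, 0, 0, 0],
    [0.0017, 0, 0.0833, 0, 0, 0],
    [0.0017, 0, 0.125, 0, 0, 0],
    [0.0017, 0, 0.1583, 0, 0, 0],
    [0.0017, 0, 0.1733, 0, 0, 0],
    [0.0017, 0, 0.1733, 0, 0, 0],
    [0.0017, 0, 0.1733, 0, 0, 0]
  ]
}}

```text
t: 15.3
tool_pos: [0.5723, -0.1569, 0.1293]
tcp_rot: [-0.17, 0.971, 0.165, -0.03]
ft_force: [0.6, -0.4, -0.1]
gripper_width: 0.0438
grasp_force: 0.0
```

Emit:
{"op": "drive_tool", "data": {
  "moves": [
    [0, 0, 0, 0, 0, 0],
    [0, 0, 0, 0, 0, 0],
    [0, 0, 0, 0, 0, 0],
    [0, 0, 0, 0, 0, 0],
    [0, 0, 0, 0, 0, 0],
    [0, 0, 0, 0, 0, 0]
  ],
  "gripper": 0,
  "grip_force": 20
}}

```text
t: 15.9
tool_pos: [0.572, -0.1566, 0.1285]
tcp_rot: [-0.171, 0.971, 0.165, -0.03]
ft_force: [0.6, -0.3, 1.5]
gripper_width: 0.0136
grasp_force: 20.0
```

```bash
python3 - <<'E'
from h import *
s=env.observe();v=inhub();print(v,s["gripper_width"],s["ft_force"])
for l in (.35,.3,.25,.2,.15,.1,.05,.03,.01): print(l,move(*hub_tool(v,l)))
E
```

```text
[ 14.8485  55.4214 105.9663] 0.013596198725728769 [ 0.6011 -0.2628  1.543 ]
0.35 [ 0.   0.   0.   0.1  0.1 -0.1]
0.3 [-0.  -5.3 -0.6 -2.8  0.1 -0.1]
0.25 [ -0.  -10.7  -1.   -5.6   0.1  -0.1]
0.2 [ -0.  -16.   -1.1  -8.5   0.1  -0.1]
0.15 [ -0.1 -21.3  -0.9 -11.4   0.1  -0.1]
0.1 [ -0.1 -26.7  -0.4 -14.2   0.1  -0.1]
0.05 [ -0.1 -32.    0.3 -17.1   0.1  -0.1]
0.03 [ -0.1 -34.1   0.7 -18.2   0.1  -0.1]
0.01 [ -0.1 -36.2   1.1 -19.4   0.1  -0.1]
```

Converted, -34 mm / 600 = -0.0567, -26.7 mm / 600 = -0.0445, -18.2 degrees / 180 = -0.1011.

Emit:
{"op": "drive_tool", "data": {
  "moves": [
    [0, -0.0033, -0.0005, -0.0056, 0, 0],
    [0, -0.0088, -0.001, -0.0156, 0, 0],
    [0, -0.0133, -0.0013, -0.0233, 0, 0],
    [0, -0.0178, -0.0017, -0.0311, 0, 0],
    [0, -0.0222, -0.0018, -0.0389, 0, 0],
    [0, -0.0267, -0.0018, -0.0472, 0, 0],
    [0, -0.0312, -0.0017, -0.0556, 0, 0],
    [0, -0.0355, -0.0015, -0.0633, 0, 0],
    [0, -0.04, -0.0012, -0.0711, 0, 0],
    [0, -0.0445, -0.0007, -0.0789, 0, 0],
    [0, -0.0488, 0, -0.0872, 0, 0],
    [0, -0.0533, 0.0005, -0.095, 0, 0],
    [0, -0.0567, 0.0012, -0.1011, 0, 0],
    [0, -0.0567, 0.0012, -0.1011, 0, 0],
    [0, -0.0567, 0.0012, -0.1011, 0, 0],
    [0, -0.0567, 0.0012, -0.1011, 0, 0],
    [0, -0.0567, 0.0012, -0.1011, 0, 0],
    [0, -0.0567, 0.0012, -0.1011, 0, 0]
  ]
}}

```text
t: 17.7
tool_pos: [0.5613, -0.1262, 0.1392]
tcp_rot: [-0.015, 0.986, 0.167, -0.004]
ft_force: [1.3, -2.2, 1.3]
gripper_width: 0.0135
grasp_force: 20.0
```

```bash
python3 - <<'E'
from h import *
s=env.observe();print(inhub(.03),inhub(.0),s["gripper_width"],s["grasp_force"],s["ft_force"],s["torque"],abs(s["joint_vel"]).max())
p,R=tool();print("tool tilt",np.arccos(-R[2,2]))
for n in ("scene","side"):
    c=cal(n); im=env.grab_frame(n)[:,:,::-1].copy(); cv2.imwrite(f"pics/{n}7.png",im)
    hs=cv2.cvtColor(im,cv2.COLOR_BGR2HSV); m=cv2.inRange(hs,(0,150,70),(5,255,255))|cv2.inRange(hs,(174,150,70),(180,255,255))
    for l,a in ((.03,2.2),(.03,2.0),(.1,2.2)):
        h,Rh=hubpose(l); print(n,l,a,[proj(c,h+Rh@(np.array((-88*np.sin(a),y,30+88*np.cos(a)))/1e3)).round(1) for y in(-96,-54)])
    k,l,st,ce=cv2.connectedComponentsWithStats(m)
    for s in st[1:]:
        if s[4]>10:print(s)
    my=cv2.inRange(hs,(20,130,60),(33,255,255)); k,l,st,ce=cv2.connectedComponentsWithStats(my)
    h,Rh=hubpose(.03); print("tab top pred",[proj(c,h+Rh@(np.array((14,y,135))/1e3)).round(1) for y in (-15,15)])
    for s in st[1:]:
        if s[4]>10:print("Y",s)
E
```

```text
[ 14.8218  55.4471 105.7134] [ 17.9861  55.4471 105.2212] 0.013527376578855638 20.004170426982455 [ 1.2871 -2.1626  1.2935] [-0.4527 -0.0972 -0.0283] 0.0021432225508491824
tool tilt 0.031696884611198586
scene 0.03 2.2 [array([304. , 283.6]), array([309.4, 269.6])]
scene 0.03 2.0 [array([300.3, 278.8]), array([305.8, 264.9])]
scene 0.1 2.2 [array([303.5, 282.2]), array([308.9, 268.2])]
[174 234  10  14  63]
[305 259  40  24 153]
[487 349  13  11  77]
tab top pred [array([352.2, 221.6]), array([355.5, 211.9])]
Y [376 164   4   3  12]
Y [349 170  10   4  16]
Y [350 212   9  27 134]
Y [412 222   8   9  54]
side 0.03 2.2 [array([351.6, 283.7]), array([335.5, 285.4])]
side 0.03 2.0 [array([352.4, 281.7]), array([336. , 283.5])]
side 0.1 2.2 [array([351.8, 282.6]), array([335.5, 284.4])]
[422  96  10   4  29]
[410 136   6   6  28]
[330 250   2   9  13]
[332 276  17  10  29]
[380 350  16  16  95]
[380 368   3   7  13]
tab top pred [array([314.6, 218.1]), array([302.6, 219.3])]
Y [299 217  22  18 271]
Y [253 232   3   7  18]
Y [305 252  11   4  40]
```

The frame is upright with lean ≈ 0.03, the post is gripped at 20 N, the arm is still, and the kickstand and cassette masks match their predictions. Handing in.

```bash
python3 -c "
from workcell import env
print(env.hand_in())"
```

```text
the job is handed in; nothing more can be done
None
```

I handed the job in at about 18 s of the 61 s allowed, and the judge returned no result. By my last measurements the yellow cassette is fully home, the kickstand is down at about 2.2 rad, and the frame is held upright and still by its post at about 0.03 rad; I did not re-measure the white cassette, spool or tape roll at the end, but nothing touched them.

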